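# Index the shutter of the key box, put the key away, close it

### The arm

A 7-joint arm with a two-finger parallel gripper is mounted at the origin on a cart in front of the work surface, level with it; the furniture and walls round the work are solid. World frame = base frame: x ahead of the robot, y to its left, z up, the work surface at z = 0. Lengths are in m, angles in rad, forces in N, time in s.
With the tool pointing down it reaches from about 0.35 to 0.9 m from the base axis. Payload 8.1 kg.
Tool frame: the origin (TCP) lies at the very end of the fingers, on their centre line; the grasp point (between the pads) lies 19 mm behind it (arm.tcp_to_grasp is the z of the grasp point in the tool frame, in m); z points along the fingers, y is the line along which they close (so a half turn about z gives the same grasp; the last joint's range is limited). The gripper opens to 92 mm and grips with 3 to 60 N. Pads are 19 mm wide; open, the fingers measure 130 mm over their backs; the gripper's body (75 mm by 190 mm) begins 47 mm behind the grasp point.
Start: joints at [1.188, 0.434, 0.025, 1.573, -0.012, 1.134, -0.075], TCP at [0.173, -0.601, 0.227] pointing down, gripper open.
Joint ranges: [-2.62, 2.62], [-0.44, 2.09], [-1.27, 1.32], [0.08, 2.57], [-1.32, 4.46], [0.12, 2], [-2.74, 2.74]. Speed limits (rad/s): [2.22, 2.22, 3.01, 3.01, 3.14, 3.14, 3.14].

### API

Orientations are given as a rotation vector (axis times angle).
In Python, from cell import readout, vision, sign_off, arm gives the robot as it stands. The module is installed in compiled form; this text tells all that it offers.
- The arm moves only by the shell command python3 -m creep 'ROWS' [FORCE]. ROWS is JSON, a list of rows, each a list of 5 numbers: the shift along the tool's x, y, z in units of 4 cm (1.0 is 4 cm), then the turn about the tool's z in units of 4 degrees (1.0 is 4 degrees), then the opening, from 0 (shut) to 1 (fully open). A call has 1 to 12 rows; each row shifts and turns the commanded pose from where the row before left it, along the tool's axes as they then stand; what a row does not reach is not made up. A row lasts 1/8 s, in which the tool goes at most 62.5 mm and 10.7 degrees, less where a joint would pass 70% of its speed; a pose out of reach is approached as far as the arm can. A call with a number of a shift or a turn outside -1 to 1 is refused whole. A call with a gripper value outside its range is refused whole. The fingers move at their own pace and stop on an object; FORCE is the grip in N (left out, the last holds). Time passes only in rows, so rows that do not move let the fingers close. It gives the time, the measured TCP pose, the force, the opening and the grip force at its end, in the units of the state.
- readout.observe(): the state, without advancing time (a new reading comes with each control period).
- vision.get_image(name): name is "side" or "top"; returns a dict with "pixels" (480x640x3 uint8, blue, green, red), "z_map" (480x640 float32, m along the optical axis (not along the pixel's ray), 0 where there is no reading), "camera_matrix" (3x3 intrinsics, pixels), "position" and "rotation" of the camera in the world. Camera axes: x right, y up, looking along -z (the intrinsics and any distortion apply to the point x, -y, -z); pixel columns grow to the right and rows downward; lengths in m; the calibration is good to about 2 mm. A picture is of the moment at which its call begins.
- sign_off(): hands the job in; it is judged then, once.
The state is a dict: "clock": time; "joints": joint angles; "dq": joint speeds; "joint_efforts": joint torques, N m; "position": TCP position; "ee_rot": TCP orientation; "force": force on the tool from outside, world axes, zero at the start; "ft_torque": the same for the moment, N m; "width": opening from 0.0 (shut) to 1.0 (fully open); "gripper_force": force on a finger pad.
Only numpy, scipy, OpenCV 4.12 (cv2) and the standard library are available. Lean on these libraries where they do the work, as an engineer would, in place of code of your own. Each camera call takes 0.05 s, during which the arm holds its last target. There are 200 camera calls.

### The job

Put the steel key that lies in front of the key box away in the box. First slide the box's shutter until it clicks into the stop that opens the slot for that key's length (short keys left, long keys right), then lay the key down into the slot through the window, and finally slide the shutter back until it clicks shut in its middle stop. Leave the other key, lying off to the right, and everything else on the bench where it is.

Things in the scene. Friction and masses are not known exactly. Their poses are not given: they have to be found in the camera images.
- key_box: Fixed aluminium block 150 (x) x 210 (y) x 50 mm high; origin under its centre, -x its front (robot side), +y its left. Deck 40 mm high with two upward slots, long side along x, 42 mm left (short keys) and right (long keys) of the centre; blank between. Raised key outlines on its front face show which is which. Dark rails near and far; on the far one a leaf spring block, 57 mm high.
- shutter (a joint): Slide of the steel plate (128 x 200 x 4 mm, top 44.5 mm above the bench) along the box's y, in m, + to the left, range -0.045 to 0.045. Sprung stops: 0 = shut (start, window over the blank), 0.042 = window over left slot, -0.042 = over right slot. Leaving a stop takes 5 to 8 N; past half-way (0.021 from a stop) the spring draws it on to the next stop; rests within 2 mm.
- shutter_tab (a point): Middle of the upper edge of the upright push tab on the shutter plate: a steel blade 26 mm (box x) x 8 mm (box y) x 26 mm high, its top 70.5 mm above the bench; it can be pushed either way along the box's y. It stands 52 mm in front of the middle of the window. The flat foot round it is 2.5 mm high.
- shutter_window (a point): Centre of the window in the shutter plate, at its top face; the window is 77 mm (box x) x 29 mm (box y).
- slot_short (a point): Centre of the floor of the left slot (47 x 25 mm, 28 mm deep), 12 mm above the bench; axes as the box's.
- slot_long (a point): Centre of the floor of the right slot (71 x 25 mm, 28 mm deep), 12 mm above the bench; axes as the box's.
- key_short: Loose short parallel key: plain steel bar 34 mm long (its x), 14 mm wide, 14 mm high, with round ends; origin at the centre of its underside. Either this key or the long one lies in front of the box (world y above -0.06); the other lies off to the right (world y below -0.18).
- key_long: Loose long parallel key: as the short one, but 58 mm long.
- test_shaft: Bystander: stepped steel shaft standing upright, 24 mm across, 59 mm high; origin under its centre.
- bronze_bush: Bystander: bronze bush, 34 mm across, 26 mm high; origin under its centre.
- oil_bottle: Bystander: small oil bottle with a pointed red cap, 46 mm across, 150 mm high; origin under its centre.
- paste_tin: Bystander: flat round tin, 64 mm across, 35 mm high; origin under its centre.

How it is judged:
By the outcome, as a careful person would: the job done as asked, in the order asked, and still so for the second after the job is handed in, with the robot touching nothing.
It also fails if it takes over 59 s, if anything falls off the work surface, if the arm or the gripper's body presses on something with over 40 N, if the wrist force passes 120 N, or if a joint passes its speed limit or range.

## Working session

There is one attempt and no reset: what is moved stays moved. The work goes in short steps, Python scripts to look and compute and a shell command to move; the robot and the scene stay as the last step left them, time stands still between calls to the robot, and variables do not carry over. Pictures are saved under pics/ and viewed, at most 10 in all, crops included, and the job is handed in when it is done.

```bash
mkdir -p pics; cat > h.py <<'E'
import numpy as np,cv2
from cell import readout,vision,arm
from scipy.spatial.transform import Rotation as R
def grab(n):
    d=vision.get_image(n); return d
def rot(d):
    r=np.array(d["rotation"]); return r if r.shape==(3,3) else (R.from_rotvec(r) if r.size==3 else R.from_quat(r)).as_matrix()
def ray(d,u,v):
    K=np.array(d["camera_matrix"]); c=np.array([(u-K[0,2])/K[0,0],-(v-K[1,2])/K[1,1],-1.]); return np.array(d["position"]),rot(d)@c
def plane(d,u,v,z):
    o,r=ray(d,u,v); return o+r*(z-o[2])/r[2]
def pt(d,u,v):
    o,r=ray(d,u,v); return o+r*d["z_map"][int(v),int(u)]
def cloud(d):
    v,u=np.mgrid[:480,:640]; K=np.array(d["camera_matrix"]); c=np.stack([(u-K[0,2])/K[0,0],-(v-K[1,2])/K[1,1],-np.ones(u.shape)],-1)
    return np.array(d["position"])+(c@rot(d).T)*d["z_map"][...,None]
def st():
    s=readout.observe(); print({k:np.round(s[k],4).tolist() for k in("clock","position","ee_rot","force","width","gripper_force")}); return s
E
python3 - <<'E'
from h import *
s=st(); print(R.from_rotvec(s["ee_rot"]).as_matrix().round(3), arm.tcp_to_grasp)
for n in("side","top"):
    d=grab(n); print(n,d["position"],d["rotation"],d["camera_matrix"],[k for k in d]); cv2.imwrite(f"pics/{n}0.png",d["pixels"])
E
```

```text
{'clock': 0.0, 'position': [0.1724, -0.6002, 0.226], 'ee_rot': [-3.1094, -0.4379, 0.0006], 'force': [0.3717, -0.2627, 0.7437], 'width': 1.0001, 'gripper_force': 0.0}
[[ 0.961  0.276 -0.001]
 [ 0.276 -0.961  0.001]
 [-0.    -0.002 -1.   ]] -0.0188
side [0.31443362 1.01472846 0.657363  ] [ 0.20470746 -1.49900828 -2.52276703] [[534.17704837   0.         317.66435523]
 [  0.         534.17704837 238.22435321]
 [  0.           0.           1.        ]] ['pixels', 'z_map', 'camera_matrix', 'position', 'rotation']
top [0.50763558 0.00849735 1.16585251] [ 0.03502495 -0.02720949 -1.54722202] [[468.58282917   0.         317.62686   ]
 [  0.         468.58282917 238.54272289]
 [  0.           0.           1.        ]] ['pixels', 'z_map', 'camera_matrix', 'position', 'rotation']
```

View pics/top0.png

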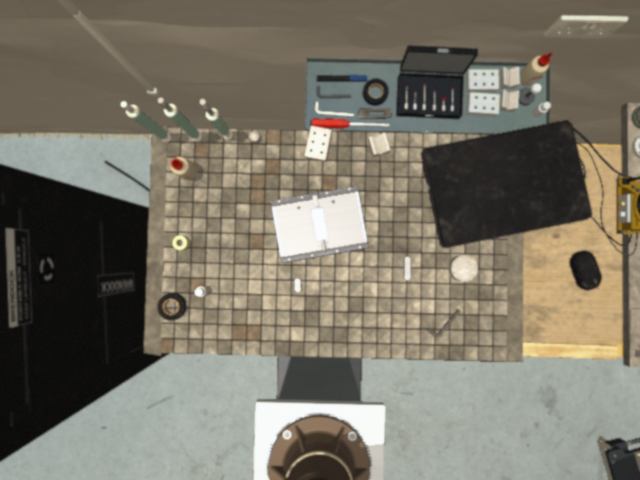

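View pics/side0.png

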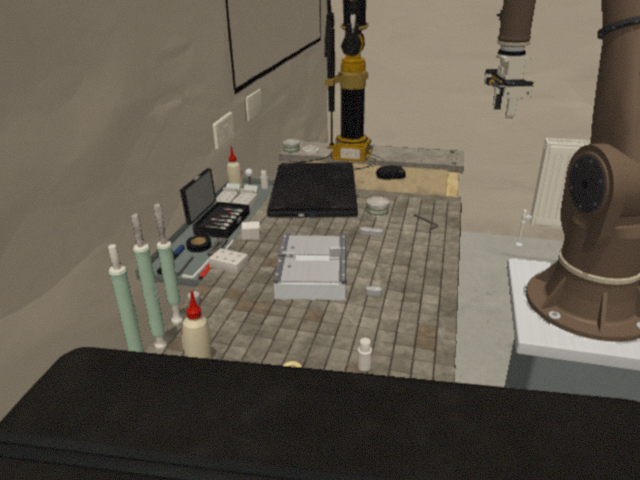

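The top view shows the box at about (320,225), a short key in front of it at (297,285), the long key off right at (407,268), the shaft at (200,291), the bush at (180,242) and the tin at (464,268). The side view shows the box at (312,268) and the front key at (374,291).

```bash
python3 - <<'E'
from h import *
d=grab("top"); P=cloud(d); img=d["pixels"]
cv2.imwrite("pics/topcrop.png",cv2.resize(img[175:305,250:430],None,fx=4.4,fy=4.4,interpolation=cv2.INTER_CUBIC))
X,Y,Z=P[...,0],P[...,1],P[...,2]
reg=(X>.3)&(X<.75)&(abs(Y)<.25)
print("bench z",np.median(Z[reg]))
m=reg&(Z>.03)&(Z<.062)
n,l,s,c=cv2.connectedComponentsWithStats(m.astype(np.uint8))
i=1+s[1:,4].argmax(); q=P[l==i]
r=cv2.minAreaRect((q[:,:2]*1000).astype(np.float32)); print("box",r,np.median(q[:,2]))
t=reg&(l==i)&(Z>.052); n2,l2,s2,c2=cv2.connectedComponentsWithStats(t.astype(np.uint8))
for k in range(1,n2):
  if s2[k,4]>2: print("high",s2[k],P[l2==k].mean(0))
g=cv2.cvtColor(img,cv2.COLOR_BGR2GRAY)
for (u,v) in((297,285),(407,268)):
  w=np.zeros_like(g); w[v-17:v+18,u-13:u+14]=(g[v-17:v+18,u-13:u+14]>165)*255
  cs,_=cv2.findContours(w,cv2.RETR_EXTERNAL,cv2.CHAIN_APPROX_NONE); k=max(cs,key=cv2.contourArea)
  pts=np.array([plane(d,a,b,.014)[:2]*1000 for a,b in k[:,0]],np.float32); print("key",cv2.minAreaRect(pts),g[v-17:v+18,u-13:u+14].max(),np.median(g[v-17:v+18,u-13:u+14]))
d=grab("side"); cv2.imwrite("pics/sidecrop.png",cv2.resize(d["pixels"][220:310,260:400],None,fx=5,fy=5,interpolation=cv2.INTER_CUBIC))
E
```

```text
bench z 0.002154045136165239
box ((587.52001953125, 12.169929504394531), (152.51039123535156, 210.1514892578125), 11.604507446289062) 0.04466797733409411
high [348 187   3   4   5] [ 0.67374969 -0.0579276   0.05313956]
high [339 190   3   2   3] [ 0.66742941 -0.03613896  0.05249439]
high [310 192  11  15  80] [0.64883601 0.02391623 0.0557804 ]
high [326 192   2   2   3] [ 0.66256203 -0.00360613  0.05340572]
high [298 197   3   4   5] [0.64612333 0.06074771 0.05303148]
high [279 199   6   5  14] [0.63857668 0.10281233 0.0528595 ]
high [275 201   3   4   5] [0.63518276 0.11575331 0.05389067]
high [355 243   4   5   6] [ 0.53902982 -0.078457    0.05305082]
high [360 243   3   2   3] [ 0.54204018 -0.08868367  0.05308403]
high [337 247   2   3   4] [ 0.53106157 -0.03371532  0.05290412]
high [344 246   3   3   4] [ 0.53322115 -0.05027529  0.05324449]
high [331 249   3   3   4] [ 0.52598124 -0.01957944  0.05288371]
high [349 249   4   2   5] [ 0.52783529 -0.06334433  0.05289665]
high [329 250   1   3   3] [ 0.52286535 -0.01312138  0.0527255 ]
high [312 253   2   4   5] [0.51338343 0.02653702 0.05416134]
high [316 253   3   3   4] [0.51566149 0.01581052 0.05228775]
high [319 254   3   2   3] [0.51444462 0.00806395 0.05419868]
high [284 259   2   2   3] [0.50063424 0.09159657 0.05331175]
high [288 258   3   3   4] [0.50107981 0.08125259 0.05435055]
key ((438.2823181152344, 62.659027099609375), (34.2175407409668, 14.714981079101562), 1.4287559986114502) 248 153.0
key ((487.604248046875, -213.4447021484375), (39.212154388427734, 70.71682739257812), 76.20577239990234) 238 154.0
```

View pics/topcrop.png

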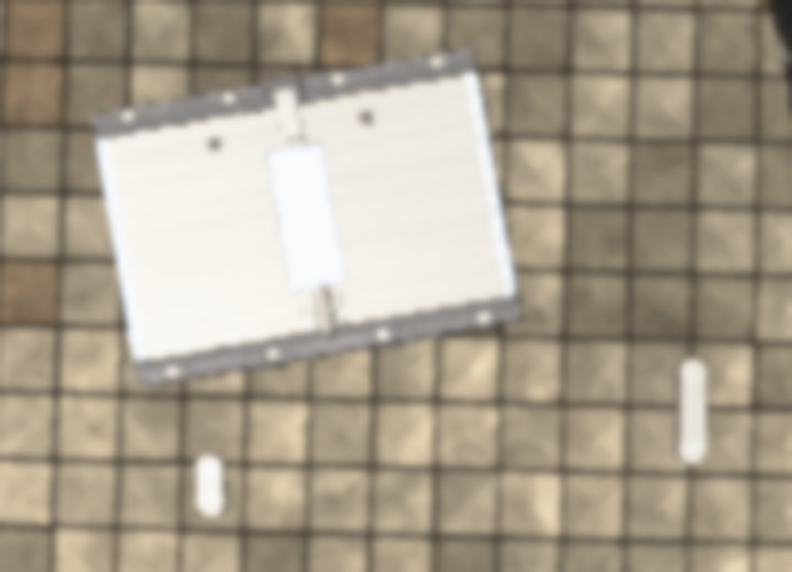

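View pics/sidecrop.png

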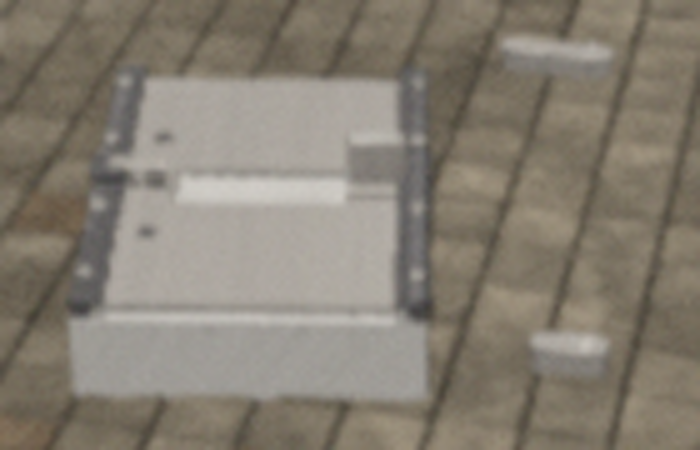

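The crops show the box yawed about 12°, with the window in the middle of the top crop at (307,217), the tab just in front of it at about (325,305), and the leaf block at (288,110). The short key lies at (209,485), nearly along world x.

```bash
python3 - <<'E'
from h import *
d=grab("top"); f=lambda x,y,z:plane(d,250+x/4.4,175+y/4.4,z)[:2]
c=[f(*p,.05) for p in((93,118),(467,52),(520,315),(140,382))]
print(np.round(c,4),"ctr",np.mean(c,0),"yaw",[np.degrees(np.arctan2(-(a-b)[0],(a-b)[1])) for a,b in((c[0],c[1]),(c[3],c[2]))],[np.degrees(np.arctan2(*(a-b)[::-1])) for a,b in((c[0],c[3]),(c[1],c[2]))])
print("window",f(307,217,.0405))
a=np.radians(12); ex=np.array([np.cos(a),np.sin(a)])
for w in(f(307,217,.0405),np.mean(c,0)): print("tab pred",w-.052*ex)
s=grab("side"); g=lambda x,y,z:plane(s,260+x/5,220+y/5,z)[:2]
print("side window",np.mean([g(*p,.0405) for p in((180,178),(348,180),(348,203),(178,200))],0),"tab top",g(374,135,.0705),"key top",g(570,345,.014))
P=cloud(s); m=(abs(P[...,0]-.53)<.06)&(abs(P[...,1])<.05)&(P[...,2]>.056); print("tab cloud",m.sum(),P[m].mean(0),P[m].max(0),P[m].min(0))
E
```

```text
[[ 0.6372  0.1278]
 [ 0.6779 -0.0746]
 [ 0.5356 -0.1062]
 [ 0.4946  0.0985]] ctr [0.58632001 0.0113686 ] yaw [np.float64(11.361986672003816), np.float64(11.334998250620776)] [np.float64(11.621743065545699), np.float64(12.493486435881778)]
window [0.58668647 0.01027982]
tab pred [ 5.35822796e-01 -5.31584360e-04]
tab pred [0.53545633 0.00055719]
side window [0.58697542 0.00580632] tab top [ 0.53737024 -0.00263808] key top [0.43760399 0.06090865]
tab cloud 89 [0.53664456 0.00347644 0.06543181] [0.54951395 0.00854833 0.07411943] [ 0.52394858 -0.00477481  0.05622867]
```

```bash
python3 -m creep '[[0,0,0,0.55,0.45],[0,0,0,0.55,0.45],[0.6,-0.64,0,0,0.45],[0.6,-0.64,0,0,0.45],[0.6,-0.64,0,0,0.45],[0.6,-0.64,0,0,0.45],[0.6,-0.64,0,0,0.45],[0.6,-0.64,0,0,0.45],[0.6,-0.64,0,0,0.45],[0.6,-0.64,0,0,0.45],[0.6,-0.64,0,0,0.45],[0.6,-0.64,0,0,0.45]]' 12; python3 -m creep '[[0.6,-0.64,0,0,0.45],[0.6,-0.64,0,0,0.45],[0.6,-0.64,0,0,0.45],[0.6,-0.64,0,0,0.45],[0.6,-0.64,0,0,0.45],[0.6,-0.64,0,0,0.45],[0.6,-0.64,0,0,0.45],[0.6,-0.64,0,0,0.45],[0,0,0,0,0.45]]'
cat > go.py <<'E'
from h import *
import sys
t=np.array([float(v) for v in sys.argv[1:5]]); s=st(); M=R.from_rotvec(s["ee_rot"]).as_matrix()
y=np.degrees(np.arctan2(M[1,0],M[0,0])); a=np.radians(t[3]); T=np.array([[np.cos(a),np.sin(a),0],[np.sin(a),-np.cos(a),0],[0,0,-1]])
dl=t[:3]-s["position"]
print("yaw",y.round(2),"turn units",((y-t[3])/4).round(3),"xyz units after turn",(T.T@dl/.04).round(3))
E
python3 go.py .536 0 .054 11.6
```

```text
clock: 1.8
position: [0.3566, -0.3006, 0.2269]
ee_rot: [3.125, 0.316, 0.001]
force: [-0.2, -0.5, -0.2]
width: 0.451
gripper_force: 0.0
clock: 2.92
position: [0.504, -0.0594, 0.2268]
ee_rot: [-3.124, -0.323, -0.002]
force: [-0.3, -0.6, -0.2]
width: 0.447
gripper_force: 0.0
{'clock': 2.925, 'position': [0.504, -0.0594, 0.2268], 'ee_rot': [-3.1238, -0.3228, -0.0015], 'force': [-0.27, -0.5562, -0.2432], 'width': 0.4472, 'gripper_force': 0.0}
yaw 11.8 turn units 0.05 xyz units after turn [ 1.082 -1.293  4.321]
```

```bash
python3 -m creep '[[0.54,-0.65,0.5,0,0.45],[0.54,-0.65,0.5,0,0.45],[0,0,0.8,0,0.45],[0,0,0.8,0,0.45],[0,0,0.8,0,0.45],[0,0,0,0,0.45]]'; python3 - <<'E'
from h import *
st(); d=grab("side"); cv2.imwrite("pics/s1.png",cv2.resize(d["pixels"][180:310,250:410],None,fx=4.5,fy=4.5,interpolation=cv2.INTER_CUBIC))
E
```

```text
clock: 3.68
position: [0.5327, -0.0038, 0.089]
ee_rot: [3.125, 0.316, -0.007]
force: [0.1, -0.7, 0.4]
width: 0.452
gripper_force: 0.0
{'clock': 3.675, 'position': [0.5327, -0.0038, 0.089], 'ee_rot': [3.1254, 0.3155, -0.0074], 'force': [0.0501, -0.7449, 0.3594], 'width': 0.4524, 'gripper_force': 0.0}
```

View pics/s1.png

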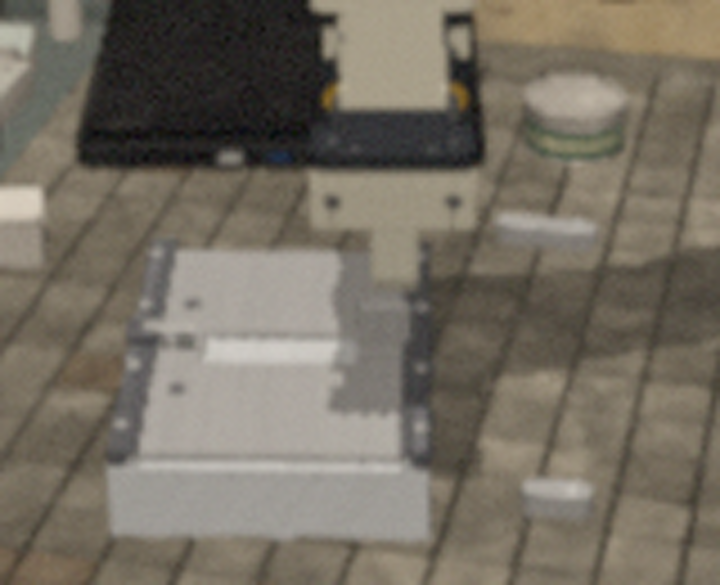

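The fingers, at crop columns 375–418, hang over the tab at columns 360–408, so I go down and grip it.

```bash
python3 -m creep '[[0.1,-0.06,0.45,0,0.45],[0,0,0.42,0,0.45],[0,0,0,0,0.45],[0,0,0,0,0.3],[0,0,0,0,0.2],[0,0,0,0,0.1],[0,0,0,0,0],[0,0,0,0,0],[0,0,0,0,0],[0,0,0,0,0]]' 12; python3 go.py .536 0 .054 11.6
```

```text
clock: 4.97
position: [0.5383, 0.0007, 0.0562]
ee_rot: [-3.125, -0.318, -0.001]
force: [-0.4, 1.1, 5.1]
width: 0.086
gripper_force: 12.0
{'clock': 4.975, 'position': [0.5383, 0.0007, 0.0562], 'ee_rot': [-3.1254, -0.3183, -0.0006], 'force': [-0.3725, 1.1027, 5.1019], 'width': 0.0862, 'gripper_force': 12.0003}
yaw 11.63 turn units 0.007 xyz units after turn [-0.059  0.004  0.054]
```

```bash
python3 -m creep '[[0,-0.11,-0.05,0,0],[0,-0.11,0,0,0],[0,-0.11,0,0,0],[0,-0.11,0,0,0],[0,-0.11,0,0,0],[0,-0.11,0,0,0],[0,-0.11,0,0,0],[0,-0.11,0,0,0],[0,-0.11,0,0,0],[0,-0.07,0,0,0],[0,0,0,0,0],[0,0,0,0,0]]' 15; python3 go.py .536 0 .054 11.6
```

```text
clock: 6.48
position: [0.5295, 0.0426, 0.0569]
ee_rot: [-3.125, -0.319, 0.001]
force: [5.2, 3.2, -17.1]
width: 0.083
gripper_force: 15.0
{'clock': 6.475, 'position': [0.5295, 0.0426, 0.0569], 'ee_rot': [-3.1247, -0.3189, 0.0006], 'force': [5.2232, 3.21, -17.1298], 'width': 0.0833, 'gripper_force': 14.9996}
yaw 11.65 turn units 0.014 xyz units after turn [-0.054  1.076  0.073]
```

```bash
python3 -m creep '[[0,0,0,0,0.3],[0,0,0,0,0.4],[0,0,0,0,0.4],[0,0,-0.8,0,0.4],[0,0,-0.8,0,0.4],[-0.4,0,-0.2,0.65,0.4],[-0.8,0,0,0.65,0.4],[-0.8,0,0,0.65,0.4],[0,0,0,0.6,0.4],[0,0,0,0,0.4]]'; python3 go.py .438 .062 .02 1.4; python3 - <<'E'
from h import *
for n in("side","top"):
  d=grab(n); P=cloud(d)
  c=d["pixels"][220:310,260:400] if n=="side" else d["pixels"][175:305,250:430]
  cv2.imwrite(f"pics/{n}2.png",cv2.resize(c,None,fx=4,fy=4,interpolation=cv2.INTER_CUBIC))
a,b=cv2.imread("pics/side2.png"),cv2.imread("pics/top2.png"); o=np.zeros((520,800,3),np.uint8)
a=cv2.resize(a,(400,257)); b=cv2.resize(b,(400,289)); cv2.imwrite("pics/c2.png",np.vstack([a,b]))
E
```

```text
clock: 7.72
position: [0.4495, 0.0299, 0.1297]
ee_rot: [3.141, 0.038, -0.001]
force: [-0.3, 0.2, -0.9]
width: 0.401
gripper_force: 0.0
{'clock': 7.725, 'position': [0.4495, 0.0299, 0.1297], 'ee_rot': [3.1409, 0.0379, -0.001], 'force': [-0.2566, 0.1778, -0.9476], 'width': 0.4008, 'gripper_force': 0.0}
yaw 1.38 turn units -0.004 xyz units after turn [-0.267 -0.81   2.742]
```

View pics/c2.png

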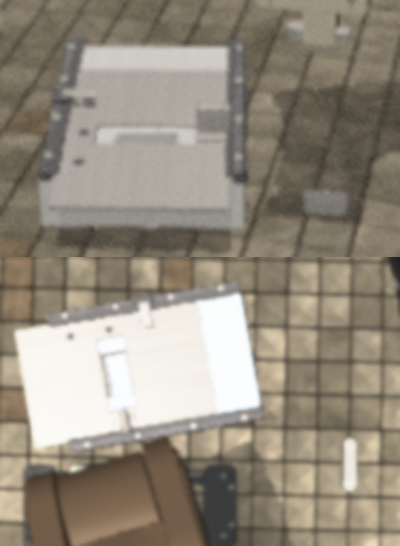

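The side view (upper half) shows the window now over the left slot, with the dark slot at about (147,138). The top view (lower half) shows the window at about (117,372), and the key is still in place at (325,202).

```bash
python3 - <<'E'
from h import *
d=grab("top"); print("slot/window",plane(d,302.7,226.5,.0405))
E
python3 -m creep '[[-0.13,-0.4,0.5,0,0.4],[-0.14,-0.41,0.5,0,0.4],[0,0,0.6,0,0.4],[0,0,0.6,0,0.4],[0,0,0.4,0,0.4],[0,0,0.2,0,0.4],[0,0,0.1,0,0.4],[0,0,0.05,0,0.4],[0,0,0,0,0.4]]'; python3 go.py .438 .062 .0085 1.4
```

```text
slot/window [0.58047736 0.05122897 0.0405    ]
clock: 9.0
position: [0.4391, 0.0623, 0.0122]
ee_rot: [-3.141, -0.039, -0.001]
force: [-0.3, 0.3, 0.0]
width: 0.4
gripper_force: 0.0
{'clock': 9.0, 'position': [0.4391, 0.0623, 0.0122], 'ee_rot': [-3.1413, -0.039, -0.0009], 'force': [-0.3449, 0.3029, 0.0014], 'width': 0.3998, 'gripper_force': 0.0}
yaw 1.42 turn units 0.006 xyz units after turn [-0.029  0.008  0.093]
```

```bash
python3 -m creep '[[-0.03,0,0.06,0,0.4],[0,0,0.06,0,0.4],[0,0,0,0,0.25],[0,0,0,0,0.1],[0,0,0,0,0],[0,0,0,0,0],[0,0,0,0,0],[0,0,0,0,0]]' 25; python3 -m creep '[[0,0,-0.3,0,0],[0,0,-0.5,0,0],[0,0,-0.7,0,0],[0,0,-0.7,0,0],[0,0,0,0,0]]'; python3 go.py .579 .052 .051 11.6;  python3 - <<'E'
from h import *
d=grab("side"); cv2.imwrite("pics/s3.png",cv2.resize(d["pixels"][200:310,290:430],None,fx=4,fy=4,interpolation=cv2.INTER_CUBIC))
E
```

```text
clock: 10.0
position: [0.4377, 0.0623, 0.0072]
ee_rot: [3.141, 0.039, 0.0]
force: [0.0, 0.4, 0.3]
width: 0.15
gripper_force: 25.0
clock: 10.62
position: [0.4391, 0.0626, 0.0974]
ee_rot: [-3.141, -0.039, -0.007]
force: [1.5, -0.1, -0.7]
width: 0.149
gripper_force: 25.0
{'clock': 10.625, 'position': [0.4391, 0.0626, 0.0974], 'ee_rot': [-3.1407, -0.0387, -0.0067], 'force': [1.4602, -0.0872, -0.7234], 'width': 0.1493, 'gripper_force': 24.9996}
yaw 1.41 turn units -2.547 xyz units after turn [3.373 0.962 1.16 ]
```

View pics/s3.png

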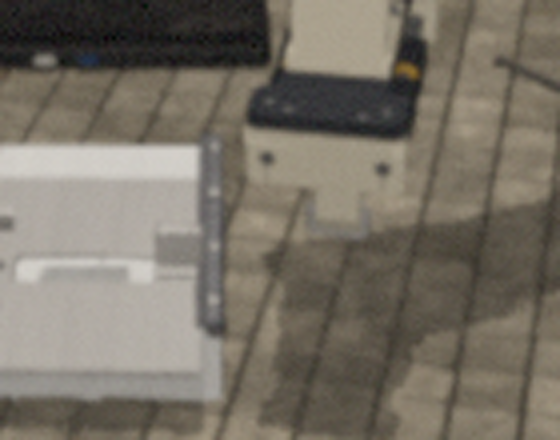

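The key is held level and centred under the fingers at about (338,228). I carry it over the window.

```bash
python3 -m creep '[[0,0,-0.3,-0.65,0],[0,0,0,-0.65,0],[0,0,0,-0.65,0],[0,0,0,-0.6,0],[0.5,0.14,0,0,0],[0.6,0.16,0,0,0],[0.6,0.16,0,0,0],[0.6,0.16,0,0,0],[0.6,0.16,0,0,0],[0.47,0.18,0,0,0],[0,0,0,0,0],[0,0,0,0,0]]'; python3 go.py .579 .052 .051 11.6
```

```text
clock: 12.18
position: [0.5763, 0.052, 0.1065]
ee_rot: [-3.125, -0.319, 0.003]
force: [-0.4, 0.6, -0.2]
width: 0.148
gripper_force: 25.0
{'clock': 12.175, 'position': [0.5763, 0.052, 0.1065], 'ee_rot': [-3.1253, -0.319, 0.0026], 'force': [-0.3757, 0.6331, -0.1916], 'width': 0.1481, 'gripper_force': 24.9997}
yaw 11.66 turn units 0.014 xyz units after turn [0.065 0.013 1.388]
```

```bash
python3 -m creep '[[0.07,0.01,0.4,0,0],[0,0,0.5,0,0],[0,0,0.35,0,0],[0,0,0,0,0]]'; python3 go.py .579 .052 .047 11.6; python3 - <<'E'
from h import *
d=grab("side"); cv2.imwrite("pics/s4.png",cv2.resize(d["pixels"][210:310,265:385],None,fx=5.5,fy=5.5,interpolation=cv2.INTER_CUBIC))
E
```

```text
clock: 12.68
position: [0.5791, 0.0519, 0.0556]
ee_rot: [3.125, 0.319, -0.004]
force: [-0.0, 0.3, -0.9]
width: 0.146
gripper_force: 25.0
{'clock': 12.675, 'position': [0.5791, 0.0519, 0.0556], 'ee_rot': [3.1253, 0.3188, -0.0044], 'force': [-0.0038, 0.2709, -0.869], 'width': 0.1459, 'gripper_force': 24.9998}
yaw 11.65 turn units 0.012 xyz units after turn [-0.001 -0.002  0.216]
```

View pics/s4.png

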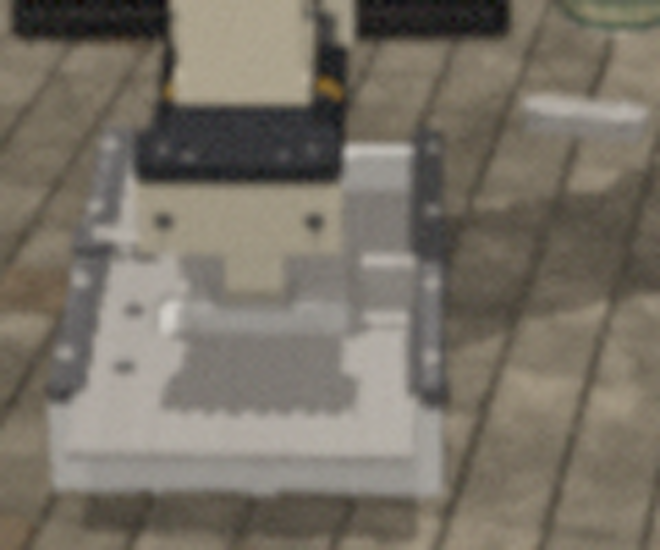

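The fingers, centred at column 256, match the window, which spans columns 163–350. I go on down with care.

```bash
python3 -m creep '[[0,0,0.06,0,0],[0,0,0.05,0,0],[0,0,0,0,0]]'; python3 -m creep '[[0,0,0.04,0,0],[0,0,0.03,0,0],[0,0,0,0,0]]'
```

```text
clock: 13.1
position: [0.5804, 0.052, 0.0529]
ee_rot: [3.125, 0.318, 0.0]
force: [0.4, 0.1, 0.3]
width: 0.147
gripper_force: 25.0
clock: 13.48
position: [0.5802, 0.052, 0.0498]
ee_rot: [3.125, 0.318, -0.0]
force: [0.7, -0.2, -0.3]
width: 0.146
gripper_force: 25.0
```

```bash
python3 -m creep '[[-0.02,0,0.04,0,0],[0,0,0.03,0,0],[0,0,0,0,0],[0,0,0,0,0]]'
```

```text
clock: 13.98
position: [0.5795, 0.0518, 0.0471]
ee_rot: [3.125, 0.318, -0.0]
force: [-0.8, 0.1, -0.2]
width: 0.147
gripper_force: 25.0
```

```bash
python3 -m creep '[[0,0,0.02,0,0],[0,0,0,0,0.4],[0,0,0,0,0.4],[0,0,0,0,0.4],[0,0,-0.5,0,0.4],[0,0,-0.8,0,0.4],[0,0,-0.8,0,0.4],[-1,0,-0.5,0,0.4],[-1,0,0,0,0.4],[-1,0,0,0,0.4],[-1,0,0,0,0.4],[0,0,0,0,0.4]]'; python3 - <<'E'
from h import *
st()
for n in("side","top"):
  d=grab(n)
  c=d["pixels"][220:290,260:370] if n=="side" else d["pixels"][180:270,260:375]
  cv2.imwrite(f"pics/{n}5.png",cv2.resize(c,(420,270),interpolation=cv2.INTER_CUBIC))
  P=cloud(d); q=(np.hypot(P[...,0]-.579,P[...,1]-.052)<.009); print(n,q.sum(),np.percentile(P[q][:,2],[10,50,90]))
cv2.imwrite("pics/c5.png",np.vstack([cv2.imread("pics/side5.png"),cv2.imread("pics/top5.png")]))
E
```

```text
clock: 15.48
position: [0.42, 0.0187, 0.1503]
ee_rot: [3.124, 0.317, -0.003]
force: [0.8, 0.1, 0.8]
width: 0.395
gripper_force: 0.0
{'clock': 15.475, 'position': [0.42, 0.0187, 0.1503], 'ee_rot': [3.1243, 0.3174, -0.0026], 'force': [0.825, 0.0645, 0.8142], 'width': 0.3951, 'gripper_force': 0.0}Traceback (most recent call last):
  File "<stdin>", line 7, in <module>
    return _quantile_unchecked(
        a, q, axis, out, overwrite_input, method, keepdims, weights)
    return _ureduce(a,
                    func=_quantile_ureduce_func,
    ...<5 lines>...
                    overwrite_input=overwrite_input,
                    method=method)
    r = func(a, **kwargs)
    result = _quantile(arr,
                       quantiles=q,
    ...<2 lines>...
                       out=out,
                       weights=wgt)
    slices_having_nans = np.isnan(arr[-1, ...])
                                  ~~~^^^^^^^^^
IndexError: index -1 is out of bounds for axis 0 with size 0
```

```bash
python3 - <<'E'
from h import *
d=grab("side"); cv2.imwrite("pics/side5.png",cv2.resize(d["pixels"][220:290,260:370],(420,270),interpolation=cv2.INTER_CUBIC))
d=grab("top"); cv2.imwrite("pics/top5.png",cv2.resize(d["pixels"][180:270,260:375],(420,329),interpolation=cv2.INTER_CUBIC))
P=cloud(d); q=(np.hypot(P[...,0]-.579,P[...,1]-.052)<.02); print(q.sum(),np.percentile(P[q][:,2],[5,25,50,75,95]))
cv2.imwrite("pics/c5.png",np.vstack([cv2.imread("pics/side5.png"),cv2.imread("pics/top5.png")]))
E
```

```text
207 [0.00950243 0.01320073 0.02547573 0.03741919 0.04483645]
```

View pics/c5.png

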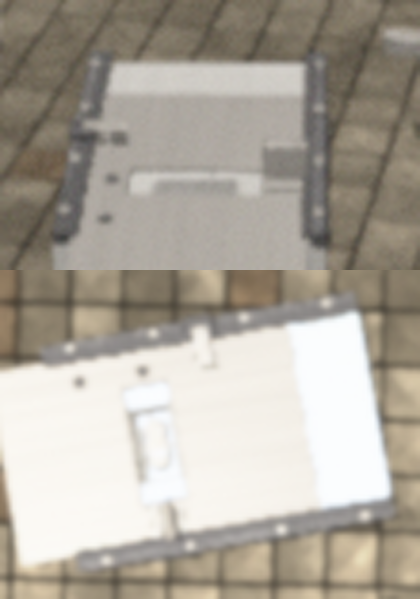

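The top view (lower half) shows the key lying flat in the left slot at about (157,447). The depth reads 25.5 mm at its top, against an expected 26 mm. Next I shut the shutter.

```bash
python3 go.py .5295 .0426 .057 11.65; python3 -m creep '[[0.7,0.005,0.1,0,0.4],[0.7,0,0.1,0,0.4],[0.7,0,0.1,0,0.4],[0.65,0,0.1,0,0.4],[0,0,0,0,0.4],[0,0,0,0,0.4]]';python3 go.py .5295 .0426 .057 11.65
```

```text
{'clock': 15.625, 'position': [0.4239, 0.0198, 0.1507], 'ee_rot': [-3.1254, -0.3182, -0.0024], 'force': [0.439, 0.6792, -0.8944], 'width': 0.4, 'gripper_force': 0.0}
yaw 11.63 turn units -0.006 xyz units after turn [ 2.7   -0.025  2.343]
clock: 16.38
position: [0.5305, 0.0418, 0.1339]
ee_rot: [-3.125, -0.319, 0.001]
force: [-0.4, -0.5, 0.6]
width: 0.401
gripper_force: 0.0
{'clock': 16.375, 'position': [0.5305, 0.0418, 0.1339], 'ee_rot': [-3.1252, -0.3186, 0.0014], 'force': [-0.3886, -0.523, 0.6227], 'width': 0.4005, 'gripper_force': 0.0}
yaw 11.64 turn units -0.002 xyz units after turn [-0.02  -0.025  1.922]
```

```bash
python3 -m creep '[[-0.02,-0.02,0.7,0,0.4],[0,0,0.7,0,0.4],[0,0,0.3,0,0.4],[0,0,0.2,0,0.4],[0,0,0,0,0.4],[0,0,0,0,0.2],[0,0,0,0,0.1],[0,0,0,0,0],[0,0,0,0,0],[0,0,0,0,0]]' 12;  python3 -m creep '[[0,0.11,0,0,0],[0,0.11,0,0,0],[0,0.11,0,0,0],[0,0.11,0,0,0],[0,0.11,0,0,0],[0,0.11,0,0,0],[0,0.11,0,0,0],[0,0.11,0,0,0],[0,0.11,0,0,0],[0,0.06,0,0,0],[0,0,0,0,0],[0,0,0,0,0]]' 15; python3 go.py .5383 0.0007 .057 11.65
```

```text
clock: 17.62
position: [0.5298, 0.0423, 0.0586]
ee_rot: [3.125, 0.318, 0.001]
force: [-1.1, -0.3, 5.0]
width: 0.089
gripper_force: 12.0
clock: 19.12
position: [0.5381, 0.0006, 0.0586]
ee_rot: [3.125, 0.318, -0.0]
force: [-2.1, 0.3, 7.0]
width: 0.083
gripper_force: 15.0
{'clock': 19.125, 'position': [0.5381, 0.0006, 0.0586], 'ee_rot': [3.1252, 0.3175, -0.0], 'force': [-2.0642, 0.3477, 7.0259], 'width': 0.0833, 'gripper_force': 15.0003}
yaw 11.6 turn units -0.012 xyz units after turn [ 0.005 -0.002  0.039]
```

Back at the start position. Release, rise, retreat and check.

```bash
python3 -m creep '[[0,0,0,0,0.3],[0,0,0,0,0.4],[0,0,0,0,0.4],[0,0,-0.7,0,0.4],[0,0,-0.8,0,0.4],[0,0,-0.8,0,0.4],[-0.9,0,-0.5,0,0.4],[-0.9,0,0,0,0.4],[-0.9,0,0,0,0.4],[-0.5,0,0,0,0.4],[0,0,0,0,0.4]]'; python3 - <<'E'
from h import *
d=grab("side"); cv2.imwrite("pics/side6.png",cv2.resize(d["pixels"][215:315,260:400],(420,300),interpolation=cv2.INTER_CUBIC))
d=grab("top"); cv2.imwrite("pics/top6.png",cv2.resize(d["pixels"][180:260,260:375],(420,292),interpolation=cv2.INTER_CUBIC))
cv2.imwrite("pics/c6.png",np.vstack([cv2.imread("pics/side6.png"),cv2.imread("pics/top6.png")]))
E
```

```text
clock: 20.5
position: [0.4115, -0.0252, 0.1704]
ee_rot: [3.125, 0.317, -0.001]
force: [0.3, 0.5, 0.2]
width: 0.401
gripper_force: 0.0
```

View pics/c6.png

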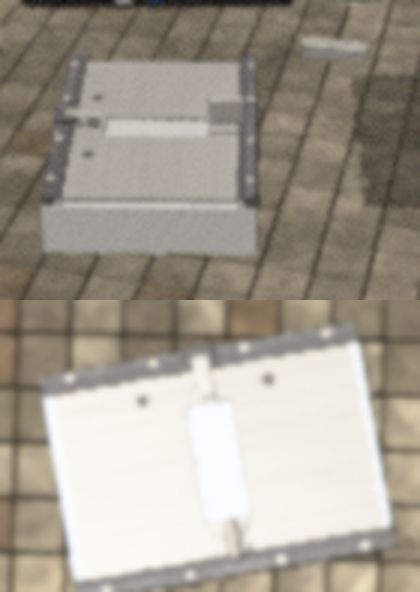

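The window is back over the blank at (218,460), the shutter is shut in the middle, and the long key is untouched at (335,48).

```bash
python3 -c "from cell import sign_off; print(sign_off())"
```

```text
the job is handed in; nothing more can be done
None
```

The short key lies in the left slot, the shutter is back in its middle stop, the long key was left where it was, and the job is handed in at about 20.6 s (no verdict was returned).

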